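# Build up the heel on an upturned shoe

## Robot

A 6-joint arm with a two-finger parallel gripper is mounted at the origin on the work surface. World frame = base frame: x ahead of the robot, y to its left, z up, the work surface at z = 0. Lengths are in mm, angles in rad, forces in N, time in s.
With the tool pointing down it reaches from about 250 to 850 mm from the base axis. Payload 12.5 kg.
Tool frame: the origin (TCP) lies at the centre of the arm's flange, where the gripper is bolted on; the fingertips stand 186 mm ahead of it and the grasp point (between the pads) lies 167 mm ahead of it (tip_reach is the distance from the TCP to the fingertips, in mm); z points along the fingers, y is the direction in which the jaws open and shut (so a half turn about z gives the same grasp; the last joint's range is limited). The gripper opens to 93 mm and grips with 3 to 60 N. Pads are 15 mm wide; open, the fingers measure 128 mm over their backs; the gripper's body (75 mm by 188 mm) begins 65 mm behind the grasp point.
Start: joints at [1.047, 0.351, 1.652, -0, 1.139, -0.085], TCP at [233.638, 497.895, 404.733] pointing down, gripper open.
Joint ranges: [-2.75, 2.75], [-0.79, 2.1], [0.01, 2.65], [-1.57, 4.71], [0.07, 3.14], [-2.87, 2.87]. Speed limits (rad/s): [2.22, 2.22, 2.79, 3.14, 3.14, 3.14].

## Interface

Orientations are given as a unit quaternion [w, x, y, z].
In Python, from cell import * gives the robot as it stands.
- The arm moves only by the shell command python3 -m pendant 'ROWS' [FORCE]. ROWS is a JSON object of lists of equal length, an entry for each row: "linear": the shift along the tool's x, y, z in m, a list of three; "rot": the turn, a rotation vector about the tool's x, y, z in rad, a list of three; "claw": the opening in per cent of the stroke, from 0 (shut) to 100 (fully open). In form: {"linear": [[x, y, z], ...], "rot": [[wx, wy, wz], ...], "claw": [claw, ...]}. A call has exactly 10 rows; each row is the pose to reach, as a shift and turn from the pose measured when the call began, along the tool's axes at that moment; what a row does not reach only later rows make up. A row lasts 1/12 s, in which the tool goes at most 41.7 mm and 7.16 degrees, less where a joint would pass 70% of its speed; a pose out of reach is approached as far as the arm can. A call with a gripper value outside its range is refused whole. The fingers move at their own pace and stop on an object; FORCE is the grip in N (left out, the last holds). Time passes only in rows, so rows that repeat a pose let the fingers close, or fill a call up. It gives the time, the measured TCP pose, the force and the opening at its end, in the units of the state.
- get_obs(): the state, without advancing time (a new reading comes with each control period).
- grab_frame(name): name is "side" or "top"; returns the picture (384x512x3 uint8, red, green, blue); there is no depth.
- camera_model(name): a dict with "fx", "fy", "cx", "cy" (pixels), "camera_from_world" (4x4, takes a point from world to camera coordinates). Camera axes: x right, y down, z forward; pixel columns grow to the right and rows downward; lengths in mm; the calibration is good to about 2 mm. A picture is of the moment at which its call begins. camera_model takes no time and is no camera call.
- close_job(): hands the job in, once; it reports no verdict.
The state is a dict: "time": time; "joint_pos": joint angles; "qd": joint speeds; "effort": joint torques, N m; "ee_pos": TCP position; "eef_rot": TCP orientation; "force": force on the tool from outside, world axes, zero at the start; "torque": the same for the moment, N m; "grip_width": finger opening in mm.
Only numpy, scipy, OpenCV 4.12 (cv2) and the standard library are available. Lean on these libraries where they do the work, as an engineer would, in place of code of your own. Each camera call takes 0.05 s, during which the arm holds its last target. There are 200 camera calls.

## Task

Build the heel on the upturned shoe whose heel seat is still bare, like its finished mate beside it: stack the four heel lifts flat on the heel seat, largest first - dark brown, then tan, then red-brown, and the black rubber top piece last - each centred over the seat with its straight front edge towards the toe of the shoe. Put one on at a time and leave the stack standing free; do not shift the tack tin, the cement jar or the hammer.

Things in the scene. Friction and masses are not known exactly. Their poses are not given: they have to be found in the camera images.
- seat_lift_mid (a point): Dark brown leatherboard heel lift, the largest, loose, flat on the bench: a D-shaped slab 70 mm long, 64 mm wide, 8 mm thick, about 36 g. The point is its centre (mid-length, mid-width, 4 mm over its underside). z axis up; x axis along its length from the rounded back to the straight front edge (+x). At mid-length its two sides are straight and parallel, 64 mm apart along y.
- tan_lift_mid (a point): Tan (pale natural leather) heel lift, the second largest, loose, flat on the bench: a D-shaped slab 67 mm long, 60 mm wide, 8 mm thick, about 33 g. The point is its centre (mid-length, mid-width, 4 mm over its underside). z axis up; x axis along its length from the rounded back to the straight front edge (+x). At mid-length its two sides are straight and parallel, 60 mm apart along y.
- red_lift_mid (a point): Red-brown leather heel lift, the third, loose, flat on the bench: a D-shaped slab 64 mm long, 56 mm wide, 8 mm thick, about 30 g. The point is its centre (mid-length, mid-width, 4 mm over its underside). z axis up; x axis along its length from the rounded back to the straight front edge (+x). At mid-length its two sides are straight and parallel, 56 mm apart along y.
- top_piece_mid (a point): Black rubber top piece, the smallest, loose, flat on the bench: a D-shaped slab 61 mm long, 52 mm wide, 8 mm thick, about 30 g. The point is its centre (mid-length, mid-width, 4 mm over its underside). z axis up; x axis along its length from the rounded back to the straight front edge (+x). At mid-length its two sides are straight and parallel, 52 mm apart along y.
- heel_seat (a point): Centre of the bare heel seat, on its upper face: a level D of pale leather, 72 x 65 mm, with brass nails, 150 mm over the bench. z axis up, x axis to the toe of that shoe. From 36 mm ahead of this point the sole climbs to 32 mm over the seat at the ball, 165 mm ahead; beside and behind the seat all is free. In the finished stack the lifts' centres lie 4, 12, 20 and 28 mm over this point.
- shoe: The navy shoe to be heeled: 287 mm long, up to 93 mm wide, sole upwards on a cast-iron bench jack bolted to the bench; it cannot move. The origin lies on the bench under the jack's foot, 90 mm toewards of the heel seat's centre; its x axis points to the toe, z up. Highest point 182 mm over the bench, at the ball.
- mate: The other shoe of the pair, same size and jack and same origin and axes, its four-lift heel (black on top) already built, top 182 mm over the bench; it cannot move and shows how the finished stack looks. Nothing is to be done with it.
- tack_tin_mid (a point): Open round steel tin of brass tacks, loose, 74 mm across and 34 mm high; the point is at its centre, half-way up. To be left alone.
- cement_jar: Small closed jar of yellow cement with a black cap, loose, 54 mm across and 60 mm high, standing between the shoes; origin at the centre of its underside. To be left alone.
- hammer_mid (a point): Shoemaker's hammer lying on the bench, loose, about 240 mm long; the point is on the handle 85 mm from the head, 11 mm over the bench; x axis points to the head (103 mm across, 33 mm high). To be left alone.
Mind the look-alikes: they are no part of the job. Leave any green or yellow look-alike of the part that bears top_piece_mid alone.

How it is judged (in metres and radians):
On the way, in this order (a step that is already met when the one before it is completed fails the run):
1. the dark brown seat lift lies on the heel seat, centred and facing the toe (horizontal distance between seat_lift_mid and heel_seat below 0.008 m and z of seat_lift_mid in the frame of heel_seat between 0.001 and 0.007 m and angle between the x axis of seat_lift_mid and the x axis of heel_seat, either way round below 0.2 rad and x of shoe in the frame of seat_lift_mid above 0.05 m and angle between seat_lift_mid's own z axis and vertical below 0.1 rad), for 0.2 s.
2. the tan lift lies on the dark brown seat lift, centred and facing the toe (horizontal distance between tan_lift_mid and heel_seat below 0.008 m and z of tan_lift_mid in the frame of heel_seat between 0.009 and 0.015 m and angle between the x axis of tan_lift_mid and the x axis of heel_seat, either way round below 0.2 rad and x of shoe in the frame of tan_lift_mid above 0.05 m and angle between tan_lift_mid's own z axis and vertical below 0.1 rad), for 0.2 s.
3. the red-brown lift lies on the tan lift, centred and facing the toe (horizontal distance between red_lift_mid and heel_seat below 0.008 m and z of red_lift_mid in the frame of heel_seat between 0.017 and 0.023 m and angle between the x axis of red_lift_mid and the x axis of heel_seat, either way round below 0.2 rad and x of shoe in the frame of red_lift_mid above 0.05 m and angle between red_lift_mid's own z axis and vertical below 0.1 rad), for 0.2 s.
4. the black rubber top piece lies on the red-brown lift, centred and facing the toe (horizontal distance between top_piece_mid and heel_seat below 0.008 m and z of top_piece_mid in the frame of heel_seat between 0.025 and 0.031 m and angle between the x axis of top_piece_mid and the x axis of heel_seat, either way round below 0.2 rad and x of shoe in the frame of top_piece_mid above 0.05 m and angle between top_piece_mid's own z axis and vertical below 0.1 rad), for 0.2 s.
At the end, for the whole second after the job is handed in: At rest on the bare seat, from the seat up: dark brown, tan, red-brown, black; each centre within 8 mm sideways of the seat centre and 3 mm of 4, 12, 20, 28 mm above it, long axis within 0.2 rad of the shoe axis, flat within 0.1 rad, front edge to the toe (all of step 1 and all of step 2 and all of step 3 and all of step 4 and linear speed of each of seat_lift, tan_lift, red_lift, top_piece below 0.02 m/s); the robot touches nothing.
It fails at once if the tack tin, the cement jar or the hammer is shifted by more than 20 mm (distance of any of tack_tin_mid, cement_jar, hammer_mid from where it was at the start of the episode above 0.02 m).
It also fails if it takes over 112 s, if anything falls off the work surface, if the arm or the gripper's body presses on something with over 40 N, if the wrist force passes 120 N, or if a joint passes its speed limit or range.

## Working session

There is one attempt and no reset: what is moved stays moved. The work goes in short steps, Python scripts to look and compute and a shell command to move; the robot and the scene stay as the last step left them, time stands still between calls to the robot, and variables do not carry over. Pictures are saved under pics/ and viewed, about 12 in all and at most 16, crops included, and the job is handed in when it is done.

```bash
ls; mkdir -p pics; python3 - <<'E'
from cell import *
import cv2,numpy as np
for n in("side","top"):
    im=grab_frame(n); np.save(f"pics/{n}0.npy",im); cv2.imwrite(f"pics/{n}0.png",cv2.resize(im[:,:,::-1],(800,600),interpolation=cv2.INTER_CUBIC))
    print(n,camera_model(n))
print(get_obs())
E
```

```text
pics
side {'fx': 424.8803456367882, 'fy': 424.8803456367882, 'cx': 248.26324165225182, 'cy': 191.08999971703898, 'camera_from_world': array([[ 8.12714096e-01, -5.82600459e-01,  8.51487930e-03,
        -3.71951064e+02],
       [-3.56897149e-01, -5.09308315e-01, -7.83089692e-01,
         2.64155842e+02],
       [ 4.60565113e-01,  6.33389095e-01, -6.21850490e-01,
         1.01873708e+03],
       [ 0.00000000e+00,  0.00000000e+00,  0.00000000e+00,
         1.00000000e+00]])}
top {'fx': 454.91120842430877, 'fy': 454.91120842430877, 'cx': 265.60712135970437, 'cy': 187.43126398696793, 'camera_from_world': array([[ 1.93369490e-02, -9.99658002e-01,  1.76057052e-02,
        -1.97256799e+01],
       [-9.95868065e-01, -2.08203903e-02, -8.83929253e-02,
         4.52020856e+02],
       [ 8.87292528e-02, -1.58237100e-02, -9.95930083e-01,
         1.27773589e+03],
       [ 0.00000000e+00,  0.00000000e+00,  0.00000000e+00,
         1.00000000e+00]])}
{'time': 0.1, 'joint_pos': array([ 1.04737422e+00,  3.51175495e-01,  1.65233073e+00, -9.73060594e-07,
        1.13910104e+00, -8.46250086e-02]), 'qd': array([ 0.00049733, -0.00057275, -0.00235213,  0.00105636,  0.00216784,
       -0.00255988]), 'effort': array([ 1.92492807e-03, -4.98016441e+01, -2.85703450e+01,  7.01502571e-02,
        2.38779379e-02, -5.77676155e-05]), 'ee_pos': array([233.60275784, 497.80528246, 404.27008624]), 'eef_rot': array([-1.51446468e-04,  2.17642403e-01,  9.76028446e-01, -4.84173167e-04]), 'force': array([ 0.6030969 ,  0.12247016, -0.38068102]), 'torque': array([-0.01222709, -0.00238161,  0.04554477]), 'grip_width': 93.03555536511195}
```

View pics/top0.png

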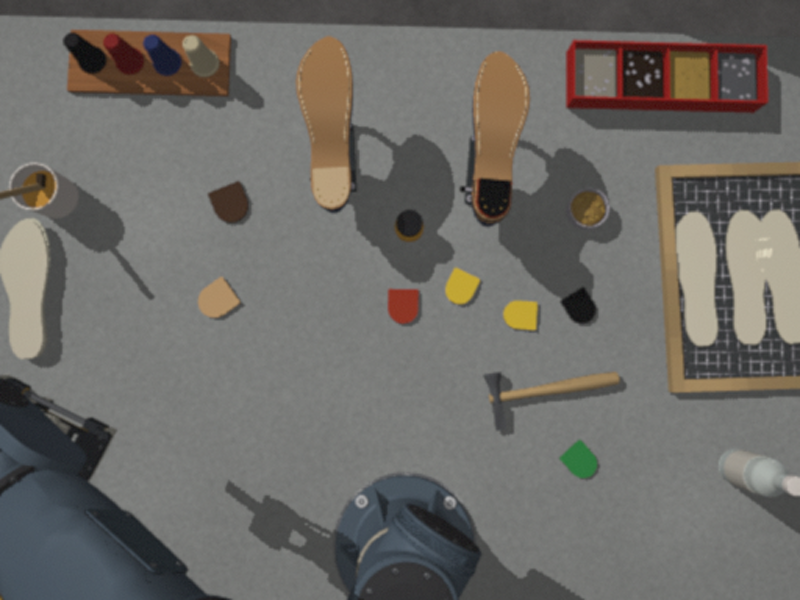

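View pics/side0.png

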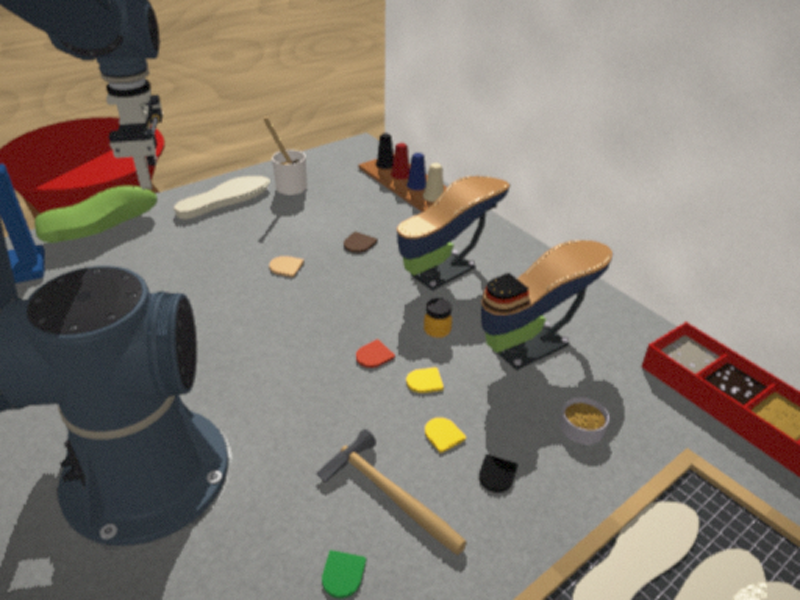

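Views 1–2 (800-px scale). In the top view:
- **Lifts:** dark brown (230,202), tan (218,298), red-brown (404,305), black (580,306).
- **Look-alikes to leave alone:** yellow (462,286) and (521,316), green (580,460).
- **Shoes:** the bare seat is at (331,187). The mate's heel is at (492,198).

Next I measure by colour.

```bash
cat > h.py <<'E'
from cell import *
import cv2,numpy as np
from scipy.spatial.transform import Rotation as R
def ray(n,uv,z):
    c=camera_model(n);T=c["camera_from_world"];uv=np.atleast_2d(uv).astype(float)
    d=np.c_[(uv[:,0]-c["cx"])/c["fx"],(uv[:,1]-c["cy"])/c["fy"],np.ones(len(uv))]@T[:3,:3]
    o=-T[:3,:3].T@T[:3,3]
    return (o+d*((z-o[2])/d[:,2])[:,None])
def proj(n,p):
    c=camera_model(n);T=c["camera_from_world"];q=np.atleast_2d(p)@T[:3,:3].T+T[:3,3]
    return np.c_[q[:,0]/q[:,2]*c["fx"]+c["cx"],q[:,1]/q[:,2]*c["fy"]+c["cy"]]
def blob(im,seed,tol,S=4):
    """contour (orig px) of the region round seed within tol of its colour"""
    b=cv2.resize(im,None,fx=S,fy=S,interpolation=cv2.INTER_CUBIC)
    s=(int(seed[0]*S),int(seed[1]*S)); ref=np.median(b[s[1]-6:s[1]+7,s[0]-6:s[0]+7].reshape(-1,3),0)
    m=(np.linalg.norm(b.astype(float)-ref,axis=2)<tol).astype(np.uint8)
    m=cv2.morphologyEx(m,cv2.MORPH_CLOSE,np.ones((9,9)));m=cv2.morphologyEx(m,cv2.MORPH_OPEN,np.ones((9,9)))
    cs,_=cv2.findContours(m,cv2.RETR_EXTERNAL,cv2.CHAIN_APPROX_NONE)
    c=max(cs,key=lambda c:cv2.pointPolygonTest(c,(float(s[0]),float(s[1])),True))
    return (c[:,0,:]+.5)/S-.5, ref
def dshape(p):
    """metric contour -> centre, yaw of front, length, width"""
    p=p[:,:2].astype(np.float32);c,(w,h),a=cv2.minAreaRect(p);c=np.array(c);a=np.deg2rad(a)
    M=cv2.moments(p.reshape(-1,1,2));g=np.array([M["m10"],M["m01"]])/M["m00"]-c
    ux=np.array([np.cos(a),np.sin(a)]);uy=np.array([-ux[1],ux[0]])
    gx,gy=g@ux,g@uy
    u,L,W=(ux*np.sign(gx),w,h) if abs(gx)>abs(gy) else (uy*np.sign(gy),h,w)
    return c,np.arctan2(u[1],u[0]),L,W,(gx,gy)
E
cat > m.py <<'E'
from h import *
K=.64
seeds=dict(dark=(230,202),tan=(218,298),red=(404,305),black=(580,304),seat=(331,187))
sides=dict(dark=(360,242),tan=(286,266),red=(375,354),black=(497,476),seat=(420,226))
for n,S in(("top",seeds),("side",sides)):
    im=np.load(f"pics/{n}0.npy");v=cv2.resize(im[:,:,::-1],None,fx=4,fy=4,interpolation=cv2.INTER_CUBIC)
    tiles=[]
    for k,s in S.items():
        s=(s[0]*K,s[1]*K)
        tol=dict(dark=38,black=30,seat=45).get(k,70)
        c,ref=blob(im,s,tol);q=(c*4+1.5).astype(int)
        cv2.polylines(v,[q.reshape(-1,1,2)],True,(255,0,255),1)
        z=150 if k=="seat" else (4 if n=="top" else 8)
        C,y,L,W,g=dshape(ray(n,c,z));print(n,k,C.round(1),"yaw %.3f L %.1f W %.1f"%(y,L,W),np.round(g,1),ref)
        x0,y0=int(s[0]*4),int(s[1]*4);tiles.append(v[max(y0-100,0):y0+100,x0-100:x0+100])
    tiles=[cv2.resize(t,(160,160)) for t in tiles]
    out=np.hstack(tiles) if n=="top" else np.vstack([out,np.hstack(tiles)])
cv2.imwrite("pics/m.png",out)
E
python3 m.py
```

```text
top dark [612.1 334.9] yaw 0.415 L 73.2 W 65.3 [ 3.4 -0.2] [67. 49. 38.]
top tan [433.6  23.7] yaw -0.000 L 1063.1 W 1526.4 [ 17.5 -30.4] [175. 142. 102.]
top red [428.9  10.9] yaw 0.021 L 65.0 W 57.8 [ 2.7 -0.1] [141.  53.  37.]
top black [ 434.6 -317. ] yaw 0.555 L 58.8 W 49.8 [2. 0.] [23. 23. 23.]
top seat [615.7 135.9] yaw 0.071 L 67.5 W 59.9 [2.7 0.1] [183. 159. 125.]
side dark [606.4 324.8] yaw 0.436 L 81.1 W 70.3 [5.  0.1] [110.  86.  70.]
side tan [434.3 353.9] yaw -0.937 L 69.6 W 65.0 [-0.2 -2.4] [231. 193. 138.]
side red [428.    9.2] yaw 0.009 L 65.3 W 57.7 [3.2 0.3] [205.  88.  64.]
side black [ 431. -320.] yaw 2.115 L 49.7 W 63.7 [-0.4  1.1] [29. 28. 28.]
side seat [614.3 134.2] yaw 0.074 L 66.1 W 59.6 [2.6 0.3] [242. 223. 178.]
```

View pics/m.png

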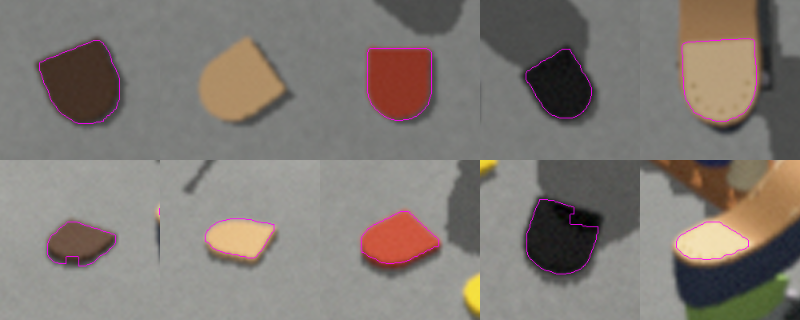

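```bash
cat > m2.py <<'E'
from h import *
K=.64
im=np.load("pics/top0.npy")
for k,s,ts in(("tan",(218,298),(40,50)),("black",(580,306),(30,36,42)),("dark",(230,202),(30,38))):
    for t in ts:
        c,_=blob(im,(s[0]*K,s[1]*K),t);C,y,L,W,g=dshape(ray("top",c,4));print(k,t,C.round(1),"%.3f %.1f %.1f"%(y,L,W),g)
si=np.load("pics/side0.npy")
u=np.array([np.cos(.072),np.sin(.072)]);v=np.array([-u[1],u[0]])
for n,I,s in(("top",im,(331,187)),("side",si,(420,226))):
    for t in(30,45,60,80,100):
        c,_=blob(I,(s[0]*K,s[1]*K),t);p=ray(n,c,150)[:,:2]-[615,135]
        print(n,t,"x",(p@u).min().round(1),(p@u).max().round(1),"y",(p@v).min().round(1),(p@v).max().round(1))
b=np.load("pics/top0.npy"); print(b[int(100*K),int(326*K)],b[int(150*K),int(331*K)])
# enlarged seat with proposed seat D corners drawn
for C in ([614,135],):
    C=np.array(C,float)
    outs=[]
    for n,I in(("top",im),("side",si)):
        V=cv2.resize(I[:,:,::-1],None,fx=8,fy=8,interpolation=cv2.INTER_CUBIC)
        a=np.linspace(np.pi/2,3*np.pi/2,30)
        P=[(36,-32.5),(36,32.5),(-3.5,32.5)]+[(-3.5+32.5*np.cos(t),32.5*np.sin(t)) for t in a]+[(-3.5,-32.5)]
        W=np.array([np.r_[C+x*u+y*v,150] for x,y in P]); q=(proj(n,W)*8+3.5).astype(int)
        cv2.polylines(V,[q.reshape(-1,1,2)],True,(255,0,255),1)
        m=q.mean(0).astype(int); outs.append(V[m[1]-200:m[1]+200,m[0]-200:m[0]+200])
    cv2.imwrite("pics/seat.png",np.hstack(outs))
E
python3 m2.py
```

```text
tan 40 [434.9 357.2] -0.943 68.6 62.4 (np.float64(0.02423226282756885), np.float64(-2.4664483037957887))
tan 50 [435.4 357.6] -0.949 71.6 63.9 (np.float64(-0.08328864496953736), np.float64(-2.350680661889384))
black 30 [ 434.6 -317. ] 0.555 58.8 49.8 (np.float64(1.967991299310202), np.float64(0.02358360469258025))
black 36 [ 434.5 -317. ] 0.550 59.4 50.5 (np.float64(2.130539073198126), np.float64(-0.03005218196808801))
black 42 [ 434.6 -317.1] 0.566 60.2 50.8 (np.float64(2.0378007646923577), np.float64(0.08020024876836829))
dark 30 [612.6 335.2] 0.415 71.4 64.5 (np.float64(3.082335709432363), np.float64(-0.018706019415170916))
dark 38 [612.1 334.9] 0.415 73.2 65.3 (np.float64(3.417331720886108), np.float64(-0.186347645687994))
top 30 x -32.3 33.4 y -28.1 29.8
top 45 x -33.0 34.5 y -29.1 30.8
top 60 x -33.6 35.8 y -29.7 33.5
top 80 x -697.4 319.0 y -803.2 544.5
top 100 x -705.6 319.9 y -804.1 544.5
side 30 x -32.9 30.7 y -29.6 27.2
side 45 x -33.8 32.3 y -30.5 29.1
side 60 x -34.4 34.2 y -31.5 30.2
side 80 x -35.0 37.1 y -32.2 32.0
side 100 x -35.6 43.3 y -33.2 34.6
[147 113  77] [136 105  72]
```

View pics/seat.png

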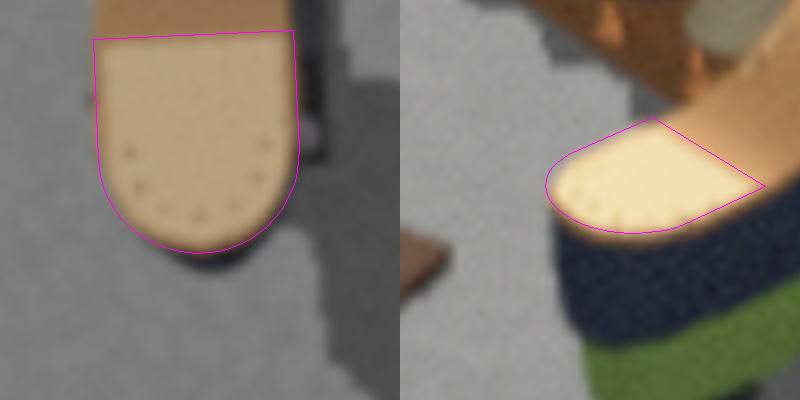

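View 4: the seat outline drawn at (615,135), yaw 0.072 and z=150 fits both views to within about 2 mm. The lifts' sizes and poses agree with the given dimensions. The only four non-green, non-yellow D-shapes are the real lifts, and the enlarged crop confirmed them. Next, work out the moves.

```bash
cat > go.py <<'E'
import sys
from h import *
def sh(x,y,z,psi):
    o=get_obs();q=o["eef_rot"];r=R.from_quat([q[1],q[2],q[3],q[0]])
    t=R.from_matrix(np.array([[np.cos(psi),np.sin(psi),0],[np.sin(psi),-np.cos(psi),0],[0,0,-1.]]))
    print("lin",(r.inv().apply(np.array([x,y,z])-o["ee_pos"])/1000).round(4),"rot",(r.inv()*t).as_rotvec().round(3),"t %.1f"%o["time"],o["ee_pos"].round(1),"q",o["joint_pos"].round(2),"F",o["force"].round(1),"w %.1f"%o["grip_width"])
sh(*map(float,sys.argv[1:5]))
E
python3 go.py 612.5 335 300 3.557
```

```text
lin [-0.4122  0.0137  0.1042] rot [-0.001 -0.001 -0.854] t 0.1 [233.6 497.8 404.3] q [ 1.05  0.35  1.65 -0.    1.14 -0.08] F [ 0.6  0.1 -0.4] w 93.0
```

```bash
python3 -m pendant '{"linear":[[-0.03,0,0],[-0.07,0,0.01],[-0.11,0.003,0.02],[-0.15,0.005,0.035],[-0.19,0.007,0.05],[-0.23,0.009,0.065],[-0.27,0.01,0.08],[-0.31,0.012,0.09],[-0.35,0.013,0.1],[-0.39,0.0137,0.1042]],"rot":[[0,0,-0.05],[0,0,-0.15],[0,0,-0.25],[0,0,-0.35],[0,0,-0.45],[0,0,-0.55],[0,0,-0.65],[0,0,-0.75],[0,0,-0.82],[0,0,-0.854]],"claw":[85,85,85,85,85,85,85,85,85,85]}' 25; python3 go.py 612.5 335 188.5 3.557
```

```text
time: 0.93
ee_pos: [591.9, 344.1, 298.3]
eef_rot: [-0.002, -0.208, 0.978, -0.001]
force: [0.1, 0.4, -0.1]
grip_width: 78.9
lin [-0.0155 -0.0166  0.1098] rot [-0.001 -0.003  0.004] t 0.9 [591.9 344.1 298.3] q [ 0.46  0.7   1.35 -0.    1.09 -1.53] F [ 0.1  0.4 -0.1] w 78.9
```

```bash
python3 -m pendant '{"linear":[[-0.008,-0.008,0.0],[-0.0155,-0.0166,0.02],[-0.0155,-0.0166,0.05],[-0.0155,-0.0166,0.075],[-0.0155,-0.0166,0.09],[-0.0155,-0.0166,0.1],[-0.0155,-0.0166,0.105],[-0.0155,-0.0166,0.1095],[-0.0155,-0.0166,0.1095],[-0.0155,-0.0166,0.1095]],"rot":[[0,0,0.004],[0,0,0.004],[0,0,0.004],[0,0,0.004],[0,0,0.004],[0,0,0.004],[0,0,0.004],[0,0,0.004],[0,0,0.004],[0,0,0.004]],"claw":[85,85,85,85,85,85,85,85,85,85]}' 25; python3 go.py 612.5 335 188.5 3.557;  python3 - <<'E'
from h import *
a=grab_frame("side")[:,:,::-1];p=proj("side",[612,335,20])[0].astype(int)
cv2.imwrite("pics/g1.png",cv2.resize(a[p[1]-50:p[1]+50,p[0]-60:p[0]+60],(600,500),interpolation=cv2.INTER_CUBIC))
E
```

```text
time: 1.77
ee_pos: [612.7, 335.2, 189.8]
eef_rot: [-0.001, -0.206, 0.978, -0.001]
force: [0.1, 0.1, 0.5]
grip_width: 78.9
lin [ 0.0003 -0.0002  0.0013] rot [-0.001 -0.002  0.   ] t 1.8 [612.7 335.2 189.8] q [ 0.43  0.86  1.35 -0.    0.93 -1.55] F [0.1 0.1 0.5] w 78.9
```

View pics/g1.png

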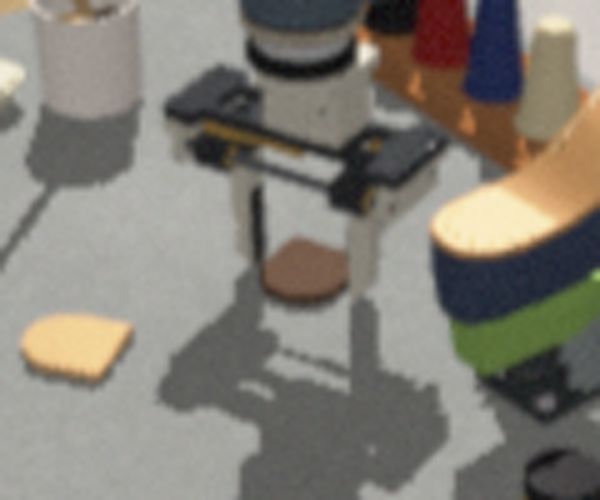

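View 5: the fingers straddle the dark lift, which is centred between them. Close and lift.

```bash
python3 -m pendant '{"linear":[[0,0,0.0015],[0,0,0.0015],[0,0,0.0015],[0,0,0.0015],[0,0,0.0015],[0,0,0.0015],[0,0,0.0015],[0,0,0.0015],[0,0,0.0015],[0,0,0.0015]],"rot":[[0,0,0],[0,0,0],[0,0,0],[0,0,0],[0,0,0],[0,0,0],[0,0,0],[0,0,0],[0,0,0],[0,0,0]],"claw":[85,60,55,55,55,55,55,55,55,55]}' 25
python3 go.py 615 135 430 3.214
```

```text
time: 2.65
ee_pos: [612.8, 335.3, 188.6]
eef_rot: [-0.001, -0.206, 0.979, -0.0]
force: [-1.0, 0.6, 4.5]
grip_width: 63.7
lin [ 0.0792 -0.1842 -0.2411] rot [-0.001 -0.001  0.343] t 2.6 [612.8 335.3 188.6] q [ 0.43  0.86  1.35 -0.    0.93 -1.55] F [-1.   0.6  4.5] w 63.7
```

```bash
python3 -m pendant '{"linear":[[0,0,-0.01],[0,0,-0.035],[0,0,-0.07],[0,0,-0.105],[0,0,-0.14],[0,0,-0.175],[0,0,-0.205],[0,0,-0.225],[0,0,-0.238],[0,0,-0.241]],"rot":[[0,0,0],[0,0,0],[0,0,0],[0,0,0],[0,0,0],[0,0,0],[0,0,0],[0,0,0],[0,0,0],[0,0,0]],"claw":[50,50,50,50,50,50,50,50,50,50]}' 
python3 -m pendant '{"linear":[[0.005,-0.01,0],[0.015,-0.035,0],[0.027,-0.063,0],[0.039,-0.091,0],[0.051,-0.119,0],[0.062,-0.145,0],[0.071,-0.165,0],[0.076,-0.178,0],[0.079,-0.184,0],[0.079,-0.184,0]],"rot":[[0,0,0.02],[0,0,0.07],[0,0,0.12],[0,0,0.18],[0,0,0.24],[0,0,0.29],[0,0,0.33],[0,0,0.343],[0,0,0.343],[0,0,0.343]],"claw":[50,50,50,50,50,50,50,50,50,50]}' 
python3 go.py 615 135 345 3.214
```

```text
time: 3.48
ee_pos: [613.0, 335.5, 433.0]
eef_rot: [0.001, -0.206, 0.978, -0.0]
force: [0.4, -0.4, -0.4]
grip_width: 63.0
time: 4.32
ee_pos: [614.9, 134.1, 432.4]
eef_rot: [0.001, -0.036, 0.999, 0.0]
force: [0.7, -0.3, 0.5]
grip_width: 63.2
lin [0.     0.0008 0.0874] rot [ 0.     0.002 -0.   ] t 4.3 [614.9 134.1 432.4] q [ 0.14  0.47  1.4   0.    1.27 -1.5 ] F [ 0.7 -0.3  0.5] w 63.2
```

```bash
python3 -m pendant '{"linear":[[0,0.0005,0.01],[0,0.0008,0.03],[0,0.0008,0.05],[0,0.0008,0.067],[0,0.0008,0.077],[0,0.0008,0.082],[0,0.0008,0.085],[0,0.0008,0.086],[0,0.0008,0.086],[0,0.0008,0.086]],"rot":[[0,0.002,0],[0,0.002,0],[0,0.002,0],[0,0.002,0],[0,0.002,0],[0,0.002,0],[0,0.002,0],[0,0.002,0],[0,0.002,0],[0,0.002,0]],"claw":[50,50,50,50,50,50,50,50,50,50]}' 
python3 go.py 615 135 338.6 3.214; cat > look.py <<'E'
from h import *
import sys
z=float(sys.argv[1]);o=[]
for n in("side","top"):
    a=grab_frame(n);np.save(f"pics/{n}_{sys.argv[2]}.npy",a);p=proj(n,[615,135,z])[0].astype(int)
    o.append(cv2.resize(a[p[1]-32:p[1]+33,p[0]-40:p[0]+40,::-1],(400,325),interpolation=cv2.INTER_CUBIC))
cv2.imwrite(f"pics/{sys.argv[2]}.png",np.hstack(o))
E
python3 look.py 155 p1
```

```text
time: 5.15
ee_pos: [615.2, 135.1, 347.2]
eef_rot: [0.001, -0.036, 0.999, 0.0]
force: [-0.5, -0.5, -0.4]
grip_width: 63.3
lin [ 0.0002 -0.0001  0.0086] rot [ 0.     0.001 -0.   ] t 5.2 [615.2 135.1 347.2] q [ 0.14  0.55  1.49  0.    1.1  -1.5 ] F [-0.5 -0.5 -0.4] w 63.3
```

View pics/p1.png

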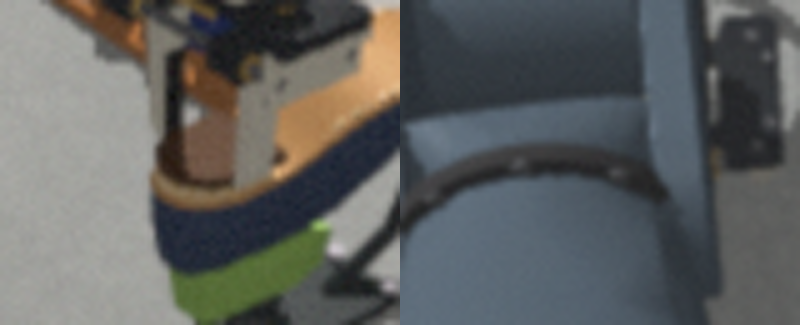

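View 6: the lift hangs just above the seat (side view, near (215,150)). Set it down gently.

```bash
python3 -m pendant '{"linear":[[0,0,0.002],[0,0,0.004],[0,0,0.006],[0,0,0.0075],[0,0,0.0085],[0,0,0.009],[0,0,0.0095],[0,0,0.0095],[0,0,0.0095],[0,0,0.0095]],"rot":[[0,0,0],[0,0,0],[0,0,0],[0,0,0],[0,0,0],[0,0,0],[0,0,0],[0,0,0],[0,0,0],[0,0,0]],"claw":[50,50,50,50,50,50,50,50,50,50]}' 
python3 go.py 615 135 338.6 3.214
```

```text
time: 6.08
ee_pos: [615.1, 135.0, 338.6]
eef_rot: [0.001, -0.036, 0.999, 0.0]
force: [-4.8, -0.3, 8.1]
grip_width: 63.6
lin [ 0.0001  0.     -0.    ] rot [ 0.     0.001 -0.   ] t 6.1 [615.1 135.  338.6] q [ 0.14  0.56  1.49  0.    1.08 -1.5 ] F [-4.8 -0.3  8.1] w 63.6
```

```bash
python3 -m pendant '{"linear":[[0,0,0],[0,0,0],[0,0,0],[0,0,0],[0,0,0],[0,0,-0.01],[0,0,-0.03],[0,0,-0.06],[0,0,-0.09],[0,0,-0.11]],"rot":[[0,0,0],[0,0,0],[0,0,0],[0,0,0],[0,0,0],[0,0,0],[0,0,0],[0,0,0],[0,0,0],[0,0,0]],"claw":[75,85,85,85,85,85,85,85,85,85]}' 
python3 go.py 435 357.5 420 2.197
```

```text
time: 6.92
ee_pos: [614.9, 135.0, 452.4]
eef_rot: [0.002, -0.036, 0.999, 0.0]
force: [0.4, 0.1, -0.1]
grip_width: 79.1
lin [0.1635 0.2349 0.0317] rot [0.003 0.004 1.017] t 6.9 [614.9 135.  452.4] q [ 0.14  0.46  1.37  0.    1.31 -1.5 ] F [ 0.4  0.1 -0.1] w 79.1
```

```bash
python3 -m pendant '{"linear":[[0.008,0.01,0],[0.03,0.04,0],[0.05,0.07,0],[0.07,0.1,0],[0.09,0.13,0.01],[0.11,0.16,0.02],[0.13,0.19,0.025],[0.15,0.21,0.03],[0.16,0.23,0.031],[0.1635,0.2349,0.0317]],"rot":[[0,0,0.08],[0,0,0.2],[0,0,0.32],[0,0,0.44],[0,0,0.56],[0,0,0.68],[0,0,0.8],[0,0,0.9],[0,0,0.98],[0.003,0.004,1.017]],"claw":[85,85,85,85,85,85,85,85,85,85]}' 
python3 look.py 158 p2;python3 go.py 435 357.5 210 2.197; cat > chk.py <<'E'
from h import *
import sys
tag,z,s_top,s_side,t1,t2=sys.argv[1],float(sys.argv[2]),*map(eval,sys.argv[3:7])
u=np.array([np.cos(.072),np.sin(.072)]);v=np.array([-u[1],u[0]])
for n,s,t in(("top",s_top,t1),("side",s_side,t2)):
    for tt in t:
        c,ref=blob(np.load(f"pics/{n}_{tag}.npy"),s,tt);p=ray(n,c,z);C,y,L,W,g=dshape(p);p=p[:,:2]-[615,135]
        print(n,tt,C.round(1),"yaw %.3f L %.1f W %.1f"%(y,L,W),"ext x",(p@u).min().round(1),(p@u).max().round(1),"y",(p@v).min().round(1),(p@v).max().round(1),ref)
E
python3 - <<'E'
from h import *
print(proj("top",[615,135,158]),proj("side",[615,135,158]))
E
python3 chk.py p2 158 "tuple(proj('top',[615,135,158])[0])" "tuple(proj('side',[615,135,158])[0])" "(30,40,50)" "(30,40,50)"
```

```text
time: 7.75
ee_pos: [433.1, 359.7, 420.6]
eef_rot: [-0.0, 0.456, 0.89, 0.0]
force: [-0.3, -0.1, 0.4]
grip_width: 79.0
lin [-1.200e-03  1.000e-04  2.106e-01] rot [-0.    -0.     0.001] t 7.8 [434.2 358.4 420.6] q [ 0.61  0.36  1.6   0.    1.18 -0.02] F [ 0.4 -0.5 -0.1] w 78.9
[[211.30161289 118.69299266]] [[264.92652479 142.37438381]]
top 30 [643.2 130.4] yaw -3.092 L 141.1 W 72.6 ext x -42.8 97.7 y -43.3 29.7 [72. 53. 41.]
top 40 [643.2 129.8] yaw -3.081 L 143.4 W 74.4 ext x -44.0 99.1 y -44.5 30.2 [72. 53. 41.]
top 50 [644.2 129.1] yaw -3.061 L 145.6 W 76.9 ext x -44.1 101.8 y -46.4 30.4 [72. 53. 41.]
side 30 [621.8 132.6] yaw 2.183 L 66.2 W 109.9 ext x -52.5 48.2 y -45.2 47.0 [110.  85.  68.]
side 40 [655.3 227.6] yaw -1.889 L 308.2 W 108.8 ext x -54.2 102.3 y -49.1 251.0 [110.  85.  68.]
side 50 [672.7 222. ] yaw 2.819 L 147.5 W 311.3 ext x -56.6 164.0 y -50.2 253.0 [110.  85.  68.]
```

View pics/p2.png

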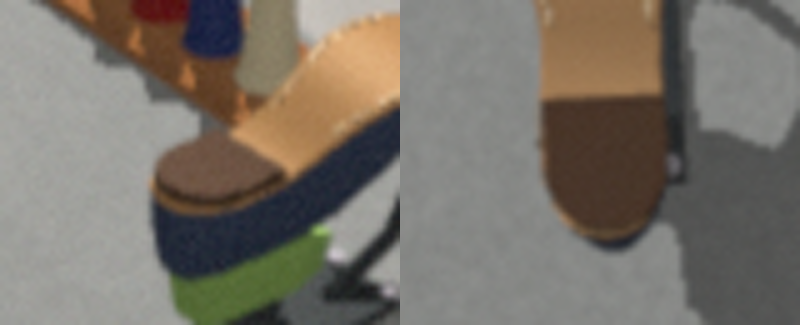

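View 7: the dark lift lies flat on the seat. It is centred at about (211.6,119.2) px in the top view, against 211.3,118.7 predicted, with its front edge towards the toe. Next, the tan lift.

```bash
python3 -m pendant '{"linear":[[-0.001,0,0.015],[-0.001,0,0.05],[-0.001,0,0.085],[-0.001,0,0.12],[-0.001,0,0.155],[-0.001,0,0.185],[-0.001,0,0.21],[-0.001,0,0.225],[-0.001,0,0.2305],[-0.001,0,0.2325]],"rot":[[0,0,0],[0,0,0],[0,0,0],[0,0,0],[0,0,0],[0,0,0],[0,0,0],[0,0,0],[0,0,0],[0,0,0]],"claw":[85,85,85,85,85,85,85,85,85,85]}' 
python3 go.py 435 357.2 188.3 2.197
```

```text
time: 8.68
ee_pos: [435.3, 357.1, 187.7]
eef_rot: [-0.0, 0.454, 0.891, -0.0]
force: [0.2, 0.5, -0.2]
grip_width: 78.9
lin [ 0.0002 -0.0002 -0.0006] rot [-0.001 -0.     0.001] t 8.7 [435.3 357.1 187.7] q [ 0.6   0.68  1.75  0.    0.71 -0.02] F [ 0.2  0.5 -0.2] w 78.9
```

```bash
python3 -m pendant '{"linear":[[0,0,-0.0006],[0,0,-0.0006],[0,0,-0.0006],[0,0,-0.0006],[0,0,-0.0006],[0,0,-0.0006],[0,0,-0.0006],[0,0,-0.02],[0,0,-0.05],[0,0,-0.085]],"rot":[[0,0,0],[0,0,0],[0,0,0],[0,0,0],[0,0,0],[0,0,0],[0,0,0],[0,0,0],[0,0,0],[0,0,0]],"claw":[70,50,50,50,50,50,50,50,50,50]}' 25
python3 go.py 615 135 430 3.214
```

```text
time: 9.52
ee_pos: [434.9, 356.9, 272.8]
eef_rot: [-0.001, 0.454, 0.891, -0.002]
force: [0.0, 0.2, -0.5]
grip_width: 59.8
lin [-0.2853  0.0148 -0.1573] rot [-0.003 -0.002 -1.015] t 9.5 [434.9 356.9 272.8] q [ 0.6   0.54  1.73 -0.    0.88 -0.02] F [ 0.   0.2 -0.5] w 59.8
```

Gripped at 59.8 mm, against 60 expected.

```bash
python3 -m pendant '{"linear":[[-0.01,0,-0.03],[-0.035,0.002,-0.065],[-0.065,0.003,-0.095],[-0.095,0.005,-0.12],[-0.13,0.007,-0.14],[-0.165,0.009,-0.15],[-0.2,0.011,-0.157],[-0.235,0.013,-0.157],[-0.265,0.014,-0.157],[-0.2853,0.0148,-0.157]],"rot":[[0,0,-0.08],[0,0,-0.19],[0,0,-0.3],[0,0,-0.41],[0,0,-0.52],[0,0,-0.63],[0,0,-0.74],[0,0,-0.85],[0,0,-0.95],[0,0,-1.015]],"claw":[50,50,50,50,50,50,50,50,50,50]}' 
python3 go.py 615 135 352 3.214
```

```text
time: 10.35
ee_pos: [616.1, 132.6, 430.1]
eef_rot: [-0.001, -0.038, 0.999, -0.001]
force: [0.3, 0.3, -0.8]
grip_width: 59.3
lin [0.0007 0.0026 0.0781] rot [-0.002 -0.002  0.004] t 10.3 [616.1 132.6 430.1] q [ 0.14  0.48  1.4  -0.    1.27 -1.51] F [ 0.3  0.3 -0.8] w 59.3
```

```bash
python3 -m pendant '{"linear":[[0.0007,0.0026,0.006],[0.0007,0.0026,0.02],[0.0007,0.0026,0.04],[0.0007,0.0026,0.056],[0.0007,0.0026,0.067],[0.0007,0.0026,0.074],[0.0007,0.0026,0.077],[0.0007,0.0026,0.077],[0.0007,0.0026,0.077],[0.0007,0.0026,0.077]],"rot":[[0,0,0.004],[0,0,0.004],[0,0,0.004],[0,0,0.004],[0,0,0.004],[0,0,0.004],[0,0,0.004],[0,0,0.004],[0,0,0.004],[0,0,0.004]],"claw":[50,50,50,50,50,50,50,50,50,50]}' 
python3 go.py 615 135 346.3 3.214
```

```text
time: 11.18
ee_pos: [615.2, 135.1, 354.1]
eef_rot: [-0.0, -0.036, 0.999, -0.001]
force: [-0.2, -0.1, -0.9]
grip_width: 59.4
lin [ 0.0002 -0.0001  0.0078] rot [-0.002 -0.001 -0.   ] t 11.2 [615.2 135.1 354.1] q [ 0.14  0.55  1.48 -0.    1.12 -1.5 ] F [-0.2 -0.1 -0.9] w 59.4
```

```bash
python3 -m pendant '{"linear":[[0,0,0.002],[0,0,0.004],[0,0,0.0055],[0,0,0.007],[0,0,0.0078],[0,0,0.0083],[0,0,0.0083],[0,0,0.0083],[0,0,0.0083],[0,0,0.0083]],"rot":[[0,0,0],[0,0,0],[0,0,0],[0,0,0],[0,0,0],[0,0,0],[0,0,0],[0,0,0],[0,0,0],[0,0,0]],"claw":[50,50,50,50,50,50,50,50,50,50]}' 
python3 go.py 615 135 346.3 3.214
```

```text
time: 12.02
ee_pos: [615.1, 135.1, 347.3]
eef_rot: [-0.0, -0.036, 0.999, -0.001]
force: [-6.6, -2.2, 14.1]
grip_width: 59.1
lin [ 0.0001 -0.0001  0.001 ] rot [-0.002 -0.    -0.   ] t 12.0 [615.1 135.1 347.3] q [ 0.14  0.55  1.49 -0.    1.1  -1.5 ] F [-6.6 -2.2 14.1] w 59.1
```

```bash
python3 -m pendant '{"linear":[[0,0,0],[0,0,0],[0,0,0],[0,0,0],[0,0,0],[0,0,-0.01],[0,0,-0.03],[0,0,-0.06],[0,0,-0.09],[0,0,-0.11]],"rot":[[0,0,0],[0,0,0],[0,0,0],[0,0,0],[0,0,0],[0,0,0],[0,0,0],[0,0,0],[0,0,0],[0,0,0]],"claw":[70,80,80,80,80,80,80,80,80,80]}' 
python3 go.py 428.7 10.3 400 3.157
```

```text
time: 12.85
ee_pos: [615.0, 135.3, 461.0]
eef_rot: [0.001, -0.036, 0.999, -0.001]
force: [0.9, 0.0, 0.9]
grip_width: 74.6
lin [ 0.195  -0.1111  0.0607] rot [-0.002  0.003  0.057] t 12.8 [615.  135.3 461. ] q [ 0.14  0.45  1.36 -0.    1.33 -1.5 ] F [0.9 0.  0.9] w 74.6
```

```bash
python3 -m pendant '{"linear":[[0.01,-0.006,0],[0.035,-0.02,0],[0.065,-0.037,0.01],[0.095,-0.054,0.02],[0.125,-0.071,0.03],[0.155,-0.088,0.04],[0.175,-0.1,0.05],[0.188,-0.107,0.058],[0.195,-0.111,0.0607],[0.195,-0.111,0.0607]],"rot":[[0,0,0.02],[0,0,0.04],[0,0,0.057],[0,0,0.057],[0,0,0.057],[0,0,0.057],[0,0,0.057],[0,0,0.057],[0,0,0.057],[0,0,0.057]],"claw":[80,80,80,80,80,80,80,80,80,80]}' 
python3 look.py 166 p3;python3 go.py 428.7 10.3 188.5 3.157; python3 chk.py p3 166 "tuple(proj('top',[615,135,166])[0])" "tuple(proj('side',[615,135,166])[0])" "(30,40,50)" "(30,40,50)"
```

```text
time: 13.68
ee_pos: [428.0, 9.9, 400.3]
eef_rot: [0.001, -0.007, 1.0, -0.001]
force: [-0.6, -0.1, 0.6]
grip_width: 74.4
lin [1.600e-03 1.000e-04 2.123e-01] rot [-0.002  0.004 -0.001] t 13.8 [429.4  10.6 400.8] q [-0.08  0.13  1.95 -0.    1.06 -1.67] F [ 1.1 -0.2  0.4] w 74.1
top 30 [616.8 134.7] yaw 0.032 L 65.8 W 57.5 ext x -31.3 34.1 y -29.7 28.5 [188. 153. 110.]
top 40 [616.6 134.8] yaw 0.069 L 66.7 W 58.9 ext x -31.8 34.8 y -29.8 29.2 [188. 153. 110.]
top 50 [622.5 136.8] yaw -1.538 L 62.6 W 78.6 ext x -31.9 48.1 y -30.3 31.4 [188. 153. 110.]
side 30 [609.6 140.1] yaw 0.234 L 86.2 W 42.6 ext x -46.6 34.9 y -13.9 32.8 [53. 54. 57.]
side 40 [580.6 247.8] yaw -1.555 L 268.9 W 140.6 ext x -103.7 39.4 y -15.6 250.2 [53. 54. 57.]
side 50 [626.9 225.4] yaw 2.847 L 252.5 W 325.0 ext x -157.0 191.9 y -19.7 251.5 [53. 54. 57.]
```

View pics/p3.png

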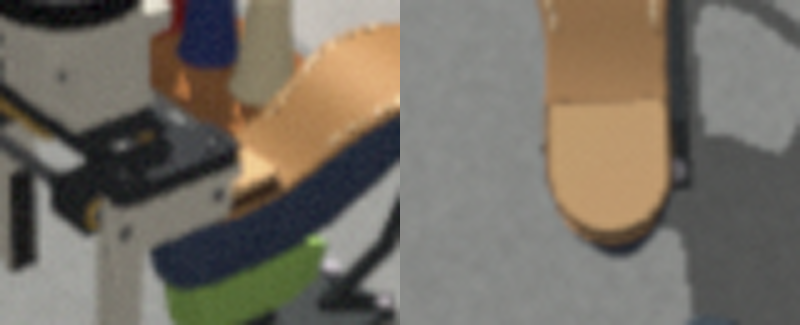

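View 8: the tan lift is on the stack at (616.6,134.8), flat and square; the gripper hides the side view. Next, the red lift.

```bash
python3 -m pendant '{"linear":[[0.001,0,0.015],[0.001,0,0.05],[0.001,0,0.085],[0.001,0,0.12],[0.001,0,0.155],[0.001,0,0.185],[0.001,0,0.2],[0.001,0,0.208],[0.001,0,0.2115],[0.001,0,0.2125]],"rot":[[0,0,0],[0,0,0],[0,0,0],[0,0,0],[0,0,0],[0,0,0],[0,0,0],[0,0,0],[0,0,0],[0,0,0]],"claw":[80,80,80,80,80,80,80,80,80,80]}' 
python3 go.py 428.7 10.3 188.5 3.157; python3 - <<'E'
from h import *
a=grab_frame("side")[:,:,::-1];p=proj("side",[429,10,20])[0].astype(int)
cv2.imwrite("pics/g3.png",cv2.resize(a[p[1]-50:p[1]+50,p[0]-60:p[0]+60],(600,500),interpolation=cv2.INTER_CUBIC))
E
```

```text
time: 14.62
ee_pos: [430.1, 10.5, 188.4]
eef_rot: [0.002, -0.008, 1.0, -0.001]
force: [-0.1, 0.4, 0.7]
grip_width: 74.4
lin [ 0.0014 -0.0001 -0.0001] rot [-0.002  0.005 -0.   ] t 14.6 [430.1  10.5 188.4] q [-0.08  0.53  2.09 -0.    0.52 -1.67] F [-0.1  0.4  0.7] w 74.4
```

View pics/g3.png

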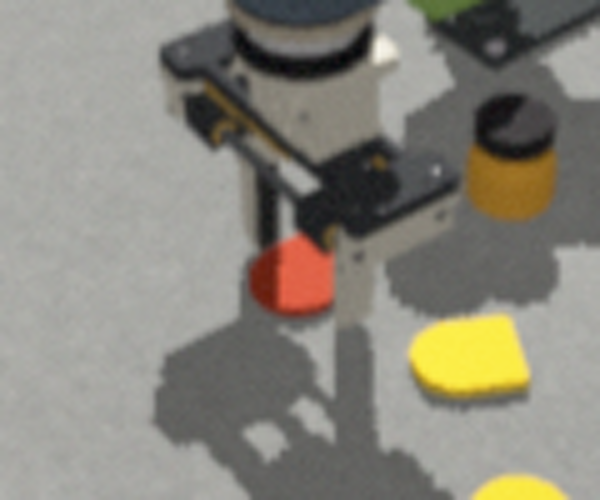

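View 9: the fingers straddle the red lift, clear of the yellow piece and the jar. Nudge 1.4 mm, close and lift.

```bash
python3 -m pendant '{"linear":[[0.0014,0,0],[0.0014,0,0],[0.0014,0,0],[0.0014,0,0],[0.0014,0,0],[0.0014,0,0],[0.0014,0,0],[0.0014,0,-0.02],[0.0014,0,-0.05],[0.0014,0,-0.085]],"rot":[[0,0.005,0],[0,0.005,0],[0,0.005,0],[0,0.005,0],[0,0.005,0],[0,0.005,0],[0,0.005,0],[0,0.005,0],[0,0.005,0],[0,0.005,0]],"claw":[80,60,45,45,45,45,45,45,45,45]}' 25
python3 go.py 614.5 135 440 3.214
```

```text
time: 15.5
ee_pos: [427.6, 10.5, 273.9]
eef_rot: [-0.001, -0.008, 1.0, -0.001]
force: [0.7, -0.2, -0.6]
grip_width: 55.6
lin [-0.1883  0.1214 -0.1667] rot [-0.001 -0.003 -0.057] t 15.5 [427.6  10.5 273.9] q [-0.08  0.34  2.07 -0.    0.74 -1.67] F [ 0.7 -0.2 -0.6] w 55.6
```

```bash
python3 -m pendant '{"linear":[[0,0,-0.03],[-0.01,0.006,-0.065],[-0.03,0.02,-0.1],[-0.055,0.036,-0.13],[-0.085,0.055,-0.15],[-0.115,0.075,-0.162],[-0.145,0.095,-0.1667],[-0.17,0.11,-0.1667],[-0.184,0.118,-0.1667],[-0.1883,0.1214,-0.1667]],"rot":[[0,0,0],[0,0,-0.01],[0,0,-0.02],[0,0,-0.03],[0,0,-0.04],[0,0,-0.05],[0,0,-0.057],[0,0,-0.057],[0,0,-0.057],[0,0,-0.057]],"claw":[45,45,45,45,45,45,45,45,45,45]}' 
python3 go.py 614.5 135 361 3.214
```

```text
time: 16.33
ee_pos: [615.8, 136.1, 439.2]
eef_rot: [-0.002, -0.037, 0.999, -0.001]
force: [-0.3, -0.3, 0.4]
grip_width: 55.6
lin [ 0.0011 -0.0009  0.0782] rot [-0.001 -0.003  0.001] t 16.3 [615.8 136.1 439.2] q [ 0.14  0.47  1.39 -0.    1.29 -1.5 ] F [-0.3 -0.3  0.4] w 55.6
```

```bash
python3 -m pendant '{"linear":[[0.0011,-0.0009,0.006],[0.0011,-0.0009,0.02],[0.0011,-0.0009,0.04],[0.0011,-0.0009,0.056],[0.0011,-0.0009,0.067],[0.0011,-0.0009,0.075],[0.0011,-0.0009,0.078],[0.0011,-0.0009,0.079],[0.0011,-0.0009,0.079],[0.0011,-0.0009,0.079]],"rot":[[0,-0.003,0],[0,-0.003,0],[0,-0.003,0],[0,-0.003,0],[0,-0.003,0],[0,-0.003,0],[0,-0.003,0],[0,-0.003,0],[0,-0.003,0],[0,-0.003,0]],"claw":[45,45,45,45,45,45,45,45,45,45]}' 
python3 go.py 614.5 135 355 3.214
```

```text
time: 17.17
ee_pos: [614.6, 135.0, 361.0]
eef_rot: [0.001, -0.037, 0.999, -0.001]
force: [-0.4, 0.4, -0.3]
grip_width: 55.6
lin [0.0001 0.0001 0.006 ] rot [-0.001  0.001  0.001] t 17.2 [614.6 135.  361. ] q [ 0.14  0.54  1.48 -0.    1.13 -1.5 ] F [-0.4  0.4 -0.3] w 55.6
```

```bash
python3 -m pendant '{"linear":[[0,0,0.001],[0,0,0.002],[0,0,0.003],[0,0,0.004],[0,0,0.0048],[0,0,0.0054],[0,0,0.006],[0,0,0.006],[0,0,0.006],[0,0,0.006]],"rot":[[0,0,0],[0,0,0],[0,0,0],[0,0,0],[0,0,0],[0,0,0],[0,0,0],[0,0,0],[0,0,0],[0,0,0]],"claw":[45,45,45,45,45,45,45,45,45,45]}' 
python3 go.py 614.5 135 354.4 3.214
```

```text
time: 18.0
ee_pos: [614.6, 135.0, 355.2]
eef_rot: [0.001, -0.036, 0.999, -0.001]
force: [-1.8, -0.5, 3.4]
grip_width: 55.3
lin [0.0001 0.     0.0008] rot [-0.001  0.001  0.001] t 18.0 [614.6 135.  355.2] q [ 0.14  0.54  1.48 -0.    1.11 -1.5 ] F [-1.8 -0.5  3.4] w 55.3
```

Light contact (3.4 N). Release and retreat.

```bash
python3 -m pendant '{"linear":[[0,0,0],[0,0,0],[0,0,0],[0,0,0],[0,0,0],[0,0,-0.01],[0,0,-0.03],[0,0,-0.06],[0,0,-0.09],[0,0,-0.11]],"rot":[[0,0,0],[0,0,0],[0,0,0],[0,0,0],[0,0,0],[0,0,0],[0,0,0],[0,0,0],[0,0,0],[0,0,0]],"claw":[65,75,75,75,75,75,75,75,75,75]}' 
python3 go.py 434.6 -317 400 0.556
```

```text
time: 18.83
ee_pos: [614.3, 135.1, 469.1]
eef_rot: [0.002, -0.036, 0.999, -0.0]
force: [0.3, -0.4, 1.2]
grip_width: 70.1
lin [ 0.2125 -0.4377  0.0685] rot [0.006 0.003 2.659] t 18.8 [614.3 135.1 469.1] q [ 0.14  0.44  1.35 -0.    1.34 -1.5 ] F [ 0.3 -0.4  1.2] w 70.1
```

```bash
python3 -m pendant '{"linear":[[0.01,-0.01,0],[0.025,-0.04,0],[0.04,-0.07,0],[0.055,-0.1,0],[0.07,-0.13,0],[0.085,-0.16,0],[0.1,-0.19,0],[0.11,-0.22,0],[0.12,-0.245,0],[0.13,-0.265,0]],"rot":[[0,0,0.08],[0,0,0.2],[0,0,0.32],[0,0,0.44],[0,0,0.56],[0,0,0.68],[0,0,0.8],[0,0,0.92],[0,0,1.04],[0,0,1.16]],"claw":[75,75,75,75,75,75,75,75,75,75]}' 
python3 go.py 434.6 -317 400 0.556;python3 look.py 174 p4; python3 chk.py p4 174 "tuple(proj('top',[615,135,174])[0])" "tuple(proj('side',[615,135,174])[0])" "(30,45,60)" "(30,50,60)"
```

```text
time: 19.67
ee_pos: [503.3, -140.4, 469.7]
eef_rot: [0.003, 0.52, 0.854, 0.001]
force: [0.1, 0.6, 0.5]
grip_width: 69.7
lin [-0.1251 -0.1424  0.0695] rot [ 0.006 -0.     1.492] t 19.7 [ 503.3 -140.4  469.7] q [-0.36  0.24  1.64  0.    1.26 -0.84] F [0.1 0.6 0.5] w 69.7
top 30 [615.6 134.1] yaw 0.032 L 62.7 W 55.3 ext x -30.9 31.7 y -29.0 26.6 [150.  54.  38.]
top 45 [615.2 133.8] yaw 0.069 L 64.8 W 58.0 ext x -32.3 32.5 y -30.3 27.8 [150.  54.  38.]
top 60 [614.5 133.5] yaw 0.060 L 67.7 W 60.0 ext x -34.3 33.2 y -31.8 28.5 [150.  54.  38.]
side 30 [613.6 135.5] yaw -2.179 L 61.8 W 50.5 ext x -30.5 30.6 y -30.7 21.8 [208.  84.  60.]
side 50 [614.1 136.2] yaw -2.179 L 66.1 W 53.6 ext x -32.7 37.2 y -32.2 23.6 [208.  84.  60.]
side 60 [613.6 135.6] yaw -0.608 L 55.1 W 67.5 ext x -34.4 39.8 y -33.2 24.6 [208.  84.  60.]
```

View pics/p4.png

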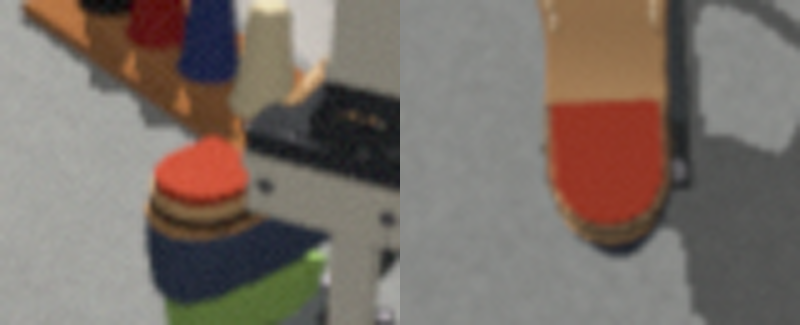

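View 10: the red lift is on top at (615.2,133.9), flat with its front edge to the toe. On to the black piece, top view (580,306): the only black D on the bench. The look-alikes there are yellow or green.

```bash
python3 -m pendant '{"linear":[[-0.01,-0.01,0],[-0.03,-0.03,0],[-0.05,-0.055,0],[-0.07,-0.08,0.01],[-0.09,-0.1,0.02],[-0.105,-0.12,0.03],[-0.115,-0.13,0.045],[-0.12,-0.138,0.06],[-0.125,-0.142,0.0695],[-0.1251,-0.1424,0.0695]],"rot":[[0,0,0.08],[0,0,0.2],[0,0,0.32],[0,0,0.44],[0,0,0.56],[0,0,0.68],[0,0,0.8],[0,0,0.92],[0,0,1.04],[0,0,1.16]],"claw":[75,75,75,75,75,75,75,75,75,75]}' 
python3 go.py 434.6 -317 230 0.556
python3 look.py 174 p4b; python3 chk.py p4b 174 "tuple(proj('top',[615,135,174])[0])" "tuple(proj('side',[615,135,174])[0])" "(45,)" "(40,50)"
```

```text
time: 20.6
ee_pos: [434.3, -317.7, 398.4]
eef_rot: [0.0, 0.904, 0.428, 0.002]
force: [0.3, 0.0, 0.1]
grip_width: 69.8
lin [ 0.0003 -0.0006  0.1684] rot [ 0.002 -0.003  0.328] t 20.6 [ 434.3 -317.7  398.4] q [-0.72  0.34  1.69  0.    1.11 -0.03] F [0.3 0.  0.1] w 69.8
top 45 [615.1 133.7] yaw 0.064 L 64.6 W 57.3 ext x -32.3 32.4 y -30.1 27.3 [152.  54.  38.]
side 40 [617.  130.3] yaw 1.713 L 52.6 W 66.0 ext x -31.8 33.8 y -31.6 23.0 [235. 102.  73.]
side 50 [618.6 131. ] yaw -3.040 L 71.8 W 55.2 ext x -32.7 38.8 y -32.1 23.9 [235. 102.  73.]
```

```bash
python3 -m pendant '{"linear":[[0,0,0.01],[0,0,0.04],[0,0,0.08],[0,0,0.115],[0,0,0.145],[0,0,0.17],[0,0,0.18],[0,0,0.18],[0,0,0.18],[0,0,0.18]],"rot":[[0,0,0.08],[0,0,0.2],[0,0,0.3],[0,0,0.328],[0,0,0.328],[0,0,0.328],[0,0,0.328],[0,0,0.328],[0,0,0.328],[0,0,0.328]],"claw":[75,75,75,75,75,75,75,75,75,75]}' 
python3 go.py 434.6 -317 188.5 0.556; python3 - <<'E'
from h import *
a=grab_frame("side")[:,:,::-1];p=proj("side",[434,-317,10])[0].astype(int);print(p)
cv2.imwrite("pics/g4.png",cv2.resize(a[p[1]-60:p[1]+40,p[0]-60:p[0]+60],(600,500),interpolation=cv2.INTER_CUBIC))
E
```

```text
time: 21.53
ee_pos: [436.3, -317.6, 221.8]
eef_rot: [0.002, 0.961, 0.277, 0.003]
force: [-0.5, -0.1, -0.2]
grip_width: 69.9
lin [-0.0013 -0.0017  0.0333] rot [ 0.006 -0.005  0.006] t 21.5 [ 436.3 -317.6  221.8] q [-0.72  0.59  1.81  0.    0.73  0.29] F [-0.5 -0.1 -0.2] w 69.9
[317 301]
```

View pics/g4.png

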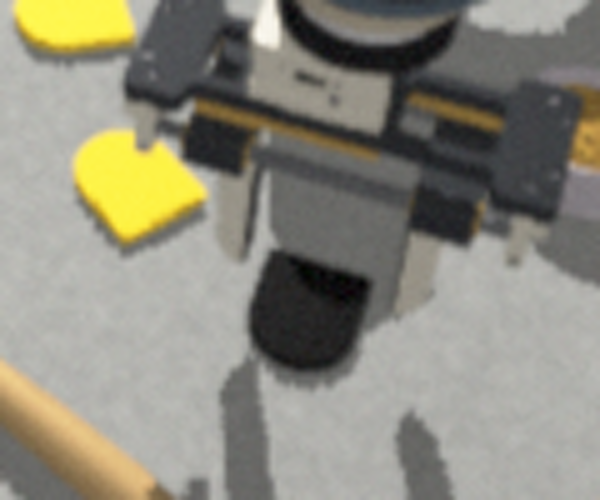

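View 11: the fingers stand over the black piece, clear of the yellow one and the hammer. Go down and grip.

```bash
python3 -m pendant '{"linear":[[-0.0013,-0.0017,0.003],[-0.0013,-0.0017,0.01],[-0.0013,-0.0017,0.018],[-0.0013,-0.0017,0.025],[-0.0013,-0.0017,0.03],[-0.0013,-0.0017,0.032],[-0.0013,-0.0017,0.0333],[-0.0013,-0.0017,0.0333],[-0.0013,-0.0017,0.0333],[-0.0013,-0.0017,0.0333]],"rot":[[0.006,-0.005,0.006],[0.006,-0.005,0.006],[0.006,-0.005,0.006],[0.006,-0.005,0.006],[0.006,-0.005,0.006],[0.006,-0.005,0.006],[0.006,-0.005,0.006],[0.006,-0.005,0.006],[0.006,-0.005,0.006],[0.006,-0.005,0.006]],"claw":[75,75,75,75,75,75,75,75,75,75]}' 
python3 go.py 434.6 -317 188.5 0.556
```

```text
time: 22.42
ee_pos: [434.5, -317.1, 188.7]
eef_rot: [0.0, 0.962, 0.274, -0.0]
force: [-0.1, 0.7, 0.1]
grip_width: 69.9
lin [ 0.0001 -0.      0.0002] rot [ 0.001  0.    -0.001] t 22.4 [ 434.5 -317.1  188.7] q [-0.72  0.65  1.82 -0.    0.67  0.3 ] F [-0.1  0.7  0.1] w 69.9
```

```bash
python3 -m pendant '{"linear":[[0,0,0],[0,0,0],[0,0,0],[0,0,0],[0,0,0],[0,0,0],[0,0,0],[0,0,-0.02],[0,0,-0.05],[0,0,-0.085]],"rot":[[0,0,0],[0,0,0],[0,0,0],[0,0,0],[0,0,0],[0,0,0],[0,0,0],[0,0,0],[0,0,0],[0,0,0]],"claw":[60,50,40,40,40,40,40,40,40,40]}' 20
python3 -m pendant '{"linear":[[0,0,-0.03],[0,0,-0.065],[0,0,-0.1],[0,0,-0.13],[0,0,-0.155],[0,0,-0.175],[0,0,-0.185],[0,0,-0.19],[0,0,-0.19],[0,0,-0.19]],"rot":[[0,0,0],[0,0,0],[0,0,0],[0,0,0],[0,0,0],[0,0,0],[0,0,0],[0,0,0],[0,0,0],[0,0,0]],"claw":[40,40,40,40,40,40,40,40,40,40]}' 
python3 go.py 615 135 455 0.072
```

```text
time: 23.25
ee_pos: [434.1, -316.7, 273.4]
eef_rot: [-0.001, 0.962, 0.274, -0.001]
force: [-0.4, -0.0, -0.6]
grip_width: 51.6
time: 24.08
ee_pos: [434.6, -316.9, 462.2]
eef_rot: [-0.002, 0.962, 0.274, -0.001]
force: [0.1, -0.2, -0.9]
grip_width: 52.0
lin [ 0.3915 -0.2889  0.0077] rot [-0.004  0.003  0.483] t 24.1 [ 434.6 -316.9  462.2] q [-0.72  0.28  1.61 -0.    1.26  0.3 ] F [ 0.1 -0.2 -0.9] w 52.0
```

```bash
python3 -m pendant '{"linear":[[0.01,-0.007,0],[0.03,-0.022,0],[0.055,-0.041,0],[0.08,-0.059,0],[0.105,-0.077,0],[0.13,-0.096,0],[0.155,-0.114,0],[0.175,-0.129,0],[0.19,-0.14,0],[0.2,-0.148,0]],"rot":[[0,0,0.02],[0,0,0.05],[0,0,0.08],[0,0,0.11],[0,0,0.14],[0,0,0.17],[0,0,0.2],[0,0,0.22],[0,0,0.24],[0,0,0.26]],"claw":[40,40,40,40,40,40,40,40,40,40]}' 
python3 go.py 615 135 455 0.072
```

```text
time: 24.92
ee_pos: [527.0, -84.0, 460.8]
eef_rot: [-0.002, 0.989, 0.147, -0.003]
force: [0.8, -0.3, -0.3]
grip_width: 51.5
lin [ 0.148  -0.1838  0.006 ] rot [-0.005  0.006  0.223] t 24.9 [527.  -84.  460.8] q [-0.25  0.27  1.62  0.    1.26  1.03] F [ 0.8 -0.3 -0.3] w 51.5
```

```bash
python3 -m pendant '{"linear":[[0.008,-0.01,0],[0.026,-0.032,0],[0.048,-0.06,0],[0.07,-0.087,0],[0.092,-0.115,0],[0.112,-0.14,0],[0.13,-0.16,0],[0.141,-0.175,0],[0.147,-0.183,0.003],[0.148,-0.1838,0.006]],"rot":[[0,0,0.02],[0,0,0.05],[0,0,0.08],[0,0,0.11],[0,0,0.14],[0,0,0.17],[0,0,0.2],[0,0,0.22],[-0.005,0.006,0.223],[-0.005,0.006,0.223]],"claw":[40,40,40,40,40,40,40,40,40,40]}' 
python3 go.py 615 135 369 0.072
```

```text
time: 25.75
ee_pos: [615.2, 136.3, 453.2]
eef_rot: [0.0, 0.999, 0.037, -0.0]
force: [-0.8, -0.4, 0.4]
grip_width: 51.6
lin [-0.0003  0.0012  0.0842] rot [0.001 0.001 0.003] t 25.8 [615.2 136.3 453.2] q [ 0.14  0.46  1.37 -0.    1.31  1.64] F [-0.8 -0.4  0.4] w 51.6
```

Place height is 174 + 188.7 = 362.7.

```bash
python3 -m pendant '{"linear":[[-0.0003,0.0012,0.006],[-0.0003,0.0012,0.02],[-0.0003,0.0012,0.04],[-0.0003,0.0012,0.057],[-0.0003,0.0012,0.07],[-0.0003,0.0012,0.079],[-0.0003,0.0012,0.083],[-0.0003,0.0012,0.0842],[-0.0003,0.0012,0.0842],[-0.0003,0.0012,0.0842]],"rot":[[0,0,0.003],[0,0,0.003],[0,0,0.003],[0,0,0.003],[0,0,0.003],[0,0,0.003],[0,0,0.003],[0,0,0.003],[0,0,0.003],[0,0,0.003]],"claw":[40,40,40,40,40,40,40,40,40,40]}' 
python3 go.py 615 135 363 0.072
```

```text
time: 26.58
ee_pos: [615.1, 134.8, 369.7]
eef_rot: [0.0, 0.999, 0.036, 0.0]
force: [0.1, -0.1, -0.0]
grip_width: 51.3
lin [-0.0001 -0.0002  0.0067] rot [ 0.001 -0.    -0.001] t 26.6 [615.1 134.8 369.7] q [ 0.14  0.53  1.47 -0.    1.14  1.64] F [ 0.1 -0.1 -0. ] w 51.3
```

```bash
python3 -m pendant '{"linear":[[0,0,0.001],[0,0,0.002],[0,0,0.003],[0,0,0.004],[0,0,0.005],[0,0,0.0058],[0,0,0.0064],[0,0,0.0067],[0,0,0.0067],[0,0,0.0067]],"rot":[[0,0,0],[0,0,0],[0,0,0],[0,0,0],[0,0,0],[0,0,0],[0,0,0],[0,0,0],[0,0,0],[0,0,0]],"claw":[40,40,40,40,40,40,40,40,40,40]}' 
python3 go.py 615 135 362.7 0.072
```

```text
time: 27.42
ee_pos: [615.1, 134.8, 363.0]
eef_rot: [0.0, 0.999, 0.036, 0.0]
force: [0.1, 0.7, -0.1]
grip_width: 51.5
lin [-0.0001 -0.0002  0.0003] rot [ 0.001 -0.    -0.001] t 27.4 [615.1 134.8 363. ] q [ 0.14  0.54  1.47 -0.    1.13  1.64] F [ 0.1  0.7 -0.1] w 51.5
```

No contact yet; lower another 1 mm to press lightly.

```bash
python3 -m pendant '{"linear":[[0,0,0.0002],[0,0,0.0004],[0,0,0.0006],[0,0,0.0008],[0,0,0.001],[0,0,0.001],[0,0,0.001],[0,0,0.001],[0,0,0.001],[0,0,0.001]],"rot":[[0,0,0],[0,0,0],[0,0,0],[0,0,0],[0,0,0],[0,0,0],[0,0,0],[0,0,0],[0,0,0],[0,0,0]],"claw":[40,40,40,40,40,40,40,40,40,40]}' 
python3 go.py 615 135 362.7 0.072
```

```text
time: 28.25
ee_pos: [615.1, 134.8, 362.9]
eef_rot: [0.0, 0.999, 0.036, 0.0]
force: [-3.5, -0.7, 7.6]
grip_width: 51.8
lin [-0.     -0.0002  0.0002] rot [ 0.001 -0.001 -0.001] t 28.2 [615.1 134.8 362.9] q [ 0.14  0.54  1.47 -0.    1.13  1.64] F [-3.5 -0.7  7.6] w 51.8
```

Contact at 7.6 N. Release, rise and move well clear.

```bash
python3 -m pendant '{"linear":[[0,0,0],[0,0,0],[0,0,0],[0,0,0],[0,0,0],[0,0,-0.01],[0,0,-0.03],[0,0,-0.06],[0,0,-0.09],[0,0,-0.11]],"rot":[[0,0,0],[0,0,0],[0,0,0],[0,0,0],[0,0,0],[0,0,0],[0,0,0],[0,0,0],[0,0,0],[0,0,0]],"claw":[60,75,75,75,75,75,75,75,75,75]}' 
python3 -m pendant '{"linear":[[-0.01,-0.01,0],[-0.03,-0.03,0],[-0.05,-0.055,0],[-0.075,-0.08,0],[-0.1,-0.105,0],[-0.125,-0.13,0],[-0.145,-0.155,0],[-0.16,-0.17,0],[-0.17,-0.18,0],[-0.17,-0.18,0]],"rot":[[0,0,0],[0,0,0],[0,0,0],[0,0,0],[0,0,0],[0,0,0],[0,0,0],[0,0,0],[0,0,0],[0,0,0]],"claw":[75,75,75,75,75,75,75,75,75,75]}'
python3 look.py 182 p5; python3 chk.py p5 182 "tuple(proj('top',[615,135,182])[0])" "tuple(proj('side',[615,135,182])[0])" "(25,35,45)" "(25,35,45)"
```

```text
time: 29.08
ee_pos: [614.8, 134.9, 476.7]
eef_rot: [0.0, 0.999, 0.036, 0.002]
force: [-0.2, -0.3, 1.3]
grip_width: 69.5
time: 29.92
ee_pos: [430.1, 303.8, 475.9]
eef_rot: [0.0, 0.999, 0.037, 0.002]
force: [0.1, 0.2, -0.3]
grip_width: 69.7
top 25 [614.3 133.4] yaw 0.071 L 57.8 W 48.3 ext x -29.7 28.1 y -25.8 22.6 [25. 24. 25.]
top 35 [614.1 133.2] yaw 0.071 L 58.7 W 49.2 ext x -30.4 28.4 y -26.4 22.8 [25. 24. 25.]
top 45 [614.  133.1] yaw 0.071 L 59.7 W 50.4 ext x -31.0 28.7 y -27.0 23.4 [25. 24. 25.]
side 25 [611.6 131.4] yaw 0.034 L 61.3 W 51.9 ext x -34.2 27.7 y -30.0 21.9 [49. 48. 48.]
side 35 [610.1 131.4] yaw -0.036 L 64.5 W 59.7 ext x -37.5 29.3 y -35.5 24.0 [49. 48. 48.]
side 45 [610.2 132.8] yaw -0.079 L 68.5 W 76.2 ext x -40.4 33.4 y -40.2 32.8 [49. 48. 48.]
```

View pics/p5.png

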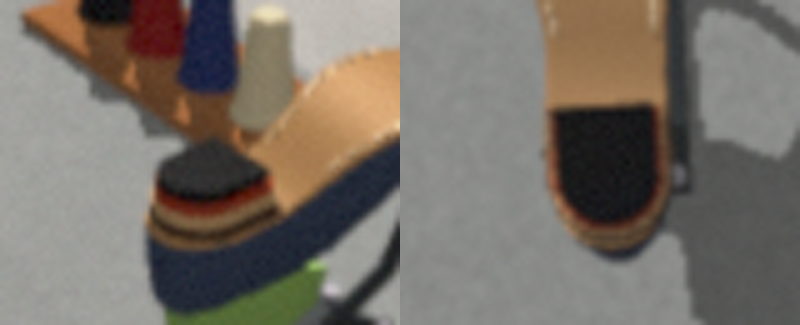

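View 12: the stack is complete and level, in the right order, with front edges to the toe. The black piece is at (614.1,133.3), within about 2 mm of the seat centre. The gripper is open and well clear, so I hand in.

```bash
python3 - <<'E'
from h import *
a=np.load("pics/top0.npy").astype(int);b=np.load("pics/top_p5.npy").astype(int)
for k,s in dict(jar=(409,224),tin=(589,208),hammer_head=(495,398),handle=(580,385)).items():
    x,y=int(s[0]*.64),int(s[1]*.64);print(k,np.abs(a-b)[y-14:y+15,x-14:x+15].mean().round(1))
close_job()
E
```

```text
jar 7.4
tin 9.2
hammer_head 11.5
handle 12.8
the job is handed in; nothing more can be done
```

```bash
python3 - <<'E'
import numpy as np,cv2
a=np.load("pics/top0.npy");b=np.load("pics/top_p5.npy")
g=lambda i:cv2.cvtColor(i,cv2.COLOR_RGB2GRAY).astype(np.float32)
for k,s in dict(jar=(409,224),tin=(589,208),hammer_head=(495,398),handle=(580,385),yellow=(521,316),green=(580,460)).items():
    x,y=int(s[0]*.64),int(s[1]*.64);sl=np.s_[y-16:y+16,x-16:x+16]
    print(k,np.round(cv2.phaseCorrelate(g(a)[sl],g(b)[sl]),2),g(a)[sl].mean(),g(b)[sl].mean())
E
```

```text
Traceback (most recent call last):
ValueError: setting an array element with a sequence. The requested array has an inhomogeneous shape after 1 dimensions. The detected shape was (2,) + inhomogeneous part.
```

```bash
python3 - <<'E'
import numpy as np,cv2
a=np.load("pics/top0.npy");b=np.load("pics/top_p5.npy")
g=lambda i:cv2.cvtColor(i,cv2.COLOR_RGB2GRAY).astype(np.float32)
for k,s in dict(jar=(409,224),tin=(589,208),hammer_head=(495,398),handle=(580,385),yellow=(521,316)).items():
    x,y=int(s[0]*.64),int(s[1]*.64);sl=np.s_[y-16:y+16,x-16:x+16]
    print(k,cv2.phaseCorrelate(g(a)[sl].copy(),g(b)[sl].copy()),g(a)[sl].mean(),g(b)[sl].mean())
E
```

```text
jar ((0.1509437966529923, 0.019399514002039098), 0.8319435976445675) 68.29199 75.62891
tin ((-0.03287565033279094, -0.030313898720560672), 0.9596841831225902) 82.69922 92.211914
hammer_head ((-0.08460050150510057, -0.07402846862636991), 0.9786802614107728) 103.49609 115.3584
handle ((-0.06190474688434833, 0.002463890730505014), 0.9747142542619258) 115.078125 128.20508
yellow ((-0.003012758886615785, 0.0021233267920273136), 0.9696999264415354) 132.75684 147.83984
```

I stacked the four lifts one at a time on the bare heel seat: dark brown, tan, red-brown, then black. The gripper backed off open and well clear, and I handed the job in at about 30 s of the 112 s allowed.

**Stack:** The last pictures show it level, in the right order, with its front edges to the toe. I took the seat centre as (615, 135) mm, good to about 2 mm.

| Lift | Top-view centre (mm) |
|---|---|
| Dark brown | within about 2 mm of the seat centre |
| Tan | (616.6, 134.8) |
| Red-brown | (615.2, 133.9) |
| Black | (614.1, 133.3) |

**Left alone:** The tin, jar and hammer show shifts of at most 0.15 pixel (under 0.5 mm) between the first and last top views. My first check on them compared raw brightness and differed by 7–13 levels. The later picture is about 11 % brighter overall, so that was the light and not movement. I ran the shift check only after handing in.

**Checks that failed or disagreed:**
- The automatic outline measurement for the dark lift picked up neighbouring colours, so I judged its position from the enlarged picture.
- The side-view measurements of the tan, red-brown and black lifts were partly hidden by the gripper or blurred by shadow. They were up to about 5 mm off the top view, so I relied on the top view.

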